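Centre-punch the clamped bracket and hang the punch back

TASK

Take the automatic centre punch out of the tool rack, put its point down through the guide bush of the marking jig and press it straight down on the bracket below until its spring trips with a snap; stop pushing as soon as it has snapped, do not drive the punch hard against its end stop. Then lift it out and gently hang it upright in the same rack hole it came from, and let go. Do not fire it anywhere else, and leave the other tools and things on the bench as they are.

Things in the scene. Friction and masses are not known exactly. Their poses are not given: they have to be found in the camera images.
- punch: Automatic centre punch, bare steel, round, 128 mm long, 200 to 270 g, hanging point down in a rack hole. Origin: centre of its collar's underside; z up along its axis. Collar 26 mm diameter, z 0 to 8 mm; ringed grip to hold it by 18 mm, z 8 to 50; cap 21 mm, z 50 to 58. Below: barrel 14 mm, z -25 to 0, then the spring plunger, 8 mm, with conical point at z -70.
- punch_tip (a point): Point of the punch, on its plunger (70 mm below the collar's underside at rest). Pressed, the plunger goes in: 2.5 to 4 N at first, from 3.5 mm of stroke climbing to about 12 N at 6 to 7 mm; there the spring trips and the force collapses to about 4.5 N. Fully tripped from 8.5 mm; hard end stop at 11.5 mm. Never press over 18 N. It springs out and resets by itself when unloaded.
- rack: Wooden tool rack, fixed, foot 100 x 210 mm, 90 mm high. Origin: centre of its underside; y along the row of holes. Its plate, 18 mm thick, top at z = 90 mm, has three 18 mm through holes at y = -65, 0 and 65 mm (x = 0). The punch, the nut driver and the scriber hang in them in any order, collars on the plate's top.
- jig: Dark steel marking jig, fixed, 130 x 96 mm base. Origin: centre of its underside. An L-shaped aluminium bracket is clamped flat under the bridge that carries the guide bush.
- bush (a point): Centre of the mouth of the guide bush, the highest part of the jig, 68 mm above the bench. The bush is an upright steel tube, 23 mm outside, 11 mm inside diameter, 10 mm long. The bracket's face lies 12 to 30 mm below this mouth: it differs every time, is not measured and must be felt with the point. Bracket and jig are rigid.
- nut_driver: Nut driver hanging in the rack, black plastic handle 25 mm thick. Origin: underside of its collar; handle top 62 mm above, z up. Leave it.
- scriber: Slim aluminium scriber hanging in the rack, grip 11 mm thick. Origin: underside of its collar; top 62 mm above, z up. Leave it.
- cleaner: Small bottle, 38 mm diameter, 85 mm high, origin at its underside. Leave it.
- tape: Roll of black tape lying flat, 64 mm diameter, 18 mm high, origin at its underside. Leave it.
- spool: Grey spool, 44 mm diameter, 40 mm high, origin at its underside. Leave it.
- screws: Clear divided box, 100 x 70 x 28 mm, origin at its underside. Leave it.
- screwdriver: Screwdriver lying on the bench, 180 mm long, origin under its middle. Leave it.
- steel_block: Plain steel block, 50 x 50 x 30 mm, origin at its underside. Leave it.
Not all that is in view belongs to the job. Leave any turquoise look-alike of the punch alone.

How it is judged:
By the outcome, as a careful person would: the job done as asked, in the order asked, and still so for the second after the job is handed in, with the robot touching nothing.
It also fails if it takes over 70 s, if anything falls off the work surface, if the arm or the gripper's body presses on something with over 40 N, if the wrist force passes 120 N, or if a joint passes its speed limit or range.

ROBOT

A 6-joint arm with a two-finger parallel gripper is mounted at the origin on the work surface. World frame = base frame: x ahead of the robot, y to its left, z up, the work surface at z = 0. Lengths are in mm, angles in rad, forces in N, time in s.
With the tool pointing down it reaches from about 350 to 775 mm from the base axis. Payload 7.3 kg.
Tool frame: the origin (TCP) lies on the centre line of the jaws, within the pads' length; the fingertips stand 17 mm ahead of it and the grasp point (between the pads) lies 2 mm behind it; z points along the fingers, y is the line along which they close (so a half turn about z gives the same grasp; the last joint's range is limited). The gripper opens to 92 mm and grips with 3 to 60 N. Pads are 19 mm wide; open, the fingers measure 130 mm over their backs; the gripper's body (75 mm by 190 mm) begins 47 mm behind the grasp point.
Start: joints at [1.012, 0.342, 1.524, -0, 1.275, -0.146], TCP at [210.606, 480.928, 213.341] pointing down, gripper open.
Joint ranges: [-2.53, 2.53], [-0.77, 2.02], [0.04, 2.7], [-1, 4.14], [0.28, 2.66], [-3.11, 3.11]. Speed limits (rad/s): [2.57, 2.57, 3.14, 3.14, 3.14, 3.14].

INTERFACE

Orientations are given as [roll, pitch, yaw] about the fixed x, y, z axes, in that order (R = Rz(yaw) Ry(pitch) Rx(roll)).
In Python, from plant import bot gives the robot as it stands. The module is installed in compiled form; this text tells all that it offers.
- The arm moves only by the shell command python3 -m pendant 'ROWS'. ROWS is JSON, a list of rows, each a list of 3 entries, a list of its own where there are three numbers: the shift along the world's x, y, z as a fraction of full scale, then the turn, a rotation vector about the world's x, y, z as a fraction of full scale, then the opening, from -1 (shut) to 1 (fully open), so that 0 is half open. In form: [[[tx, ty, tz], [rx, ry, rz], claw], ...]. A call has exactly 10 rows; each row shifts and turns the commanded pose from where the row before left it; what a row does not reach is not made up. Full scale, the value 1, is 30 mm for a shift and 0.12 rad for a turn. A row lasts 1/12 s, in which the tool goes at most 41.7 mm and 7.16 degrees, less where a joint would pass 70% of its speed; a pose out of reach is approached as far as the arm can. A call with a number of a shift or a turn outside -1 to 1 is refused whole. A call with a gripper value outside its range is refused whole. The fingers move at their own pace and stop on an object; the grip force is fixed at half the most. Time passes only in rows, so rows that do not move let the fingers close, or fill a call up. It gives the time, the measured TCP pose, the force, the opening and the grip force at its end, in the units of the state.
- bot.get_obs(): the state, without advancing time (a new reading comes with each control period).
- bot.capture(name): name is "scene" or "top"; returns the picture (384x512x3 uint8, blue, green, red); there is no depth.
- bot.camera_params(name): a dict with "fovy" (degrees; the focal length in pixels is half the picture's height over the tangent of half this angle, whatever the lens; pixels are square), "cx", "cy" (the principal point, pixels), "distortion" ([k1, k2, p1, p2, k3] as OpenCV has them; the pictures are not rectified), "camera_from_world" (4x4, takes a point from world to camera coordinates). Camera axes: x right, y down, z forward; pixel columns grow to the right and rows downward; lengths in mm; the calibration is good to about 2 mm. A picture is of the moment at which its call begins. camera_params takes no time and is no camera call.
- bot.close_job(): hands the job in; it is judged then, once.
The state is a dict: "time": time; "joint_positions": joint angles; "dq": joint speeds; "tau": joint torques, N m; "tool_pos": TCP position; "tcp_rot": TCP orientation; "contact_force": force on the tool from outside, world axes, zero at the start; "moment": the same for the moment, N m; "grip_width": finger opening in mm; "finger_force": force on a finger pad.
Only numpy, scipy, OpenCV 4.12 (cv2) and the standard library are available. Lean on these libraries where they do the work, as an engineer would, in place of code of your own. Each camera call takes 0.05 s, during which the arm holds its last target. There are 200 camera calls.

## Working session

There is one attempt and no reset: what is moved stays moved. The work goes in short steps, Python scripts to look and compute and a shell command to move; the robot and the scene stay as the last step left them, time stands still between calls to the robot, and variables do not carry over. Pictures are saved under pics/ and viewed, at most 13 in all, crops included, and the job is handed in when it is done.

```bash
mkdir -p pics; python3 - <<'E'
from plant import bot
import cv2
for n in ("scene","top"):
    cv2.imwrite(f"pics/{n}0.png",bot.capture(n)); print(n,bot.camera_params(n))
print(bot.get_obs())
E
```

```text
scene {'fovy': 52.75350368371147, 'cx': 258.7827333859645, 'cy': 194.00957246598705, 'distortion': array([-0.12519922,  0.        ,  0.        ,  0.        ,  0.        ]), 'camera_from_world': array([[ 5.62629569e-01,  8.26643379e-01,  1.04256089e-02,
        -3.49906215e+02],
       [ 4.46088758e-01, -2.92950917e-01, -8.45685864e-01,
        -1.45027777e+02],
       [-6.96026428e-01,  4.80458620e-01, -5.33579166e-01,
         1.49957415e+03],
       [ 0.00000000e+00,  0.00000000e+00,  0.00000000e+00,
         1.00000000e+00]])}
top {'fovy': 52.942302487296644, 'cx': 252.30441028568958, 'cy': 183.00795079481637, 'distortion': array([-0.08123477,  0.        ,  0.        ,  0.        ,  0.        ]), 'camera_from_world': array([[ 2.24424109e-02, -9.99634196e-01,  1.50934875e-02,
         2.32293972e+01],
       [-9.79949274e-01, -2.49851598e-02, -1.97674386e-01,
         5.63480099e+02],
       [ 1.97979189e-01, -1.03545623e-02, -9.80151531e-01,
         1.00120234e+03],
       [ 0.00000000e+00,  0.00000000e+00,  0.00000000e+00,
         1.00000000e+00]])}
{'time': 0.1, 'joint_positions': array([ 1.01200380e+00,  3.42634554e-01,  1.52489602e+00,  9.65213266e-06,
        1.27538550e+00, -1.45995749e-01]), 'dq': array([ 0.00075574, -0.00150279, -0.00292447,  0.00033235,  0.0014523 ,
       -0.00026491]), 'tau': array([ 1.43978134e-03, -4.32006454e+01, -2.44693547e+01,  7.19248247e-02,
        5.26119035e-02, -8.84690721e-07]), 'tool_pos': array([210.395308  , 480.60028391, 212.73295372]), 'tcp_rot': array([-3.14028466e+00, -2.01660144e-04,  2.72879293e+00]), 'contact_force': array([-0.33196133, -0.07002182,  0.04762022]), 'moment': array([ 0.03819928, -0.01095902, -0.04110974]), 'finger_force': 0.0, 'grip_width': 91.48110984608023}
```

View pics/scene0.png

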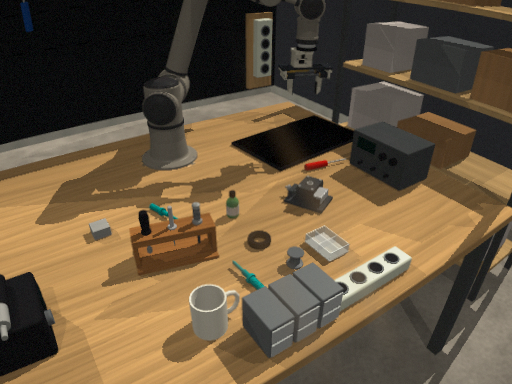

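View pics/top0.png

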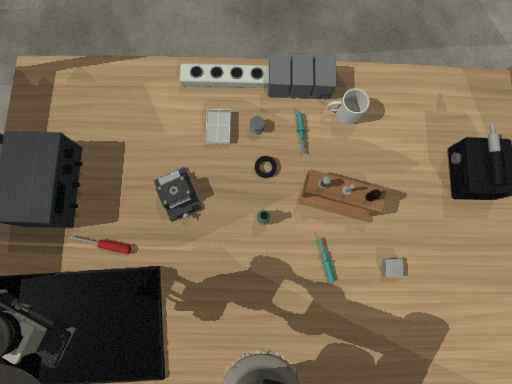

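The scene view shows the rack around (175,240) with the black nut driver at (145,222) and two metal tools at (170,218) and (196,212). The jig is at (308,193) in the scene view and (178,193) in the top view. In the top view the rack tools are at (325,183), (348,189) and (373,196).

```bash
python3 - <<'E'
import cv2,numpy as np
s=cv2.imread("pics/scene0.png");t=cv2.imread("pics/top0.png")
def c(i,x,y,w,h): return cv2.resize(i[y:y+h,x:x+w],(400,300),interpolation=cv2.INTER_CUBIC)
cv2.imwrite("pics/crop1.png",np.vstack([np.hstack([c(s,125,195,100,75),c(s,270,165,80,60)]),np.hstack([c(t,295,160,100,75),c(t,140,163,80,60)])]))
E
```

```text
(no output)
```

View pics/crop1.png

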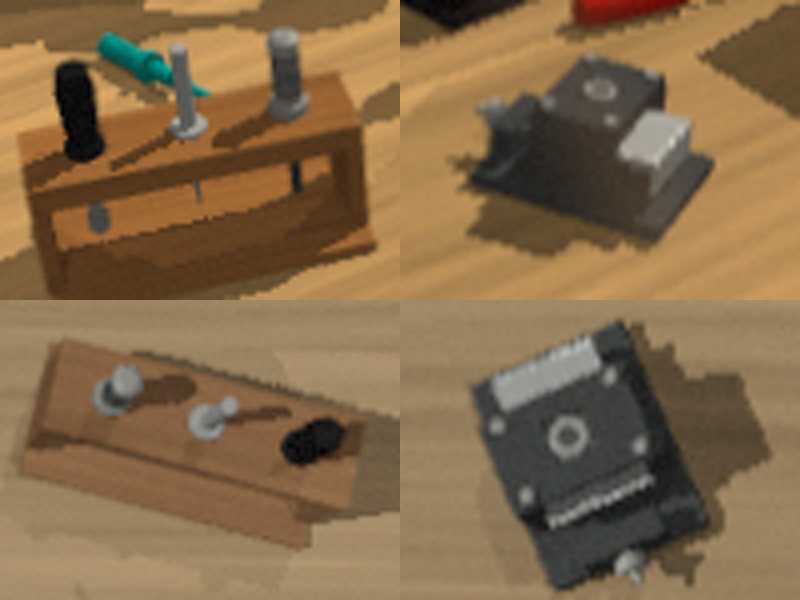

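The crops show the punch at the left end of the rack in the top view: cap (126.5,380) in the crop, so about (326.3,179.6) in the full top image and (195.9,204.1) in the scene. The bush is at about (173.4,190) in the top view and (309.6,182.4) in the scene.

```bash
cat > h.py <<'E'
from plant import bot
import cv2,numpy as np
def ray(n,uv):
    p=bot.camera_params(n);f=192/np.tan(np.radians(p["fovy"]/2))
    K=np.array([[f,0,p["cx"]],[0,f,p["cy"]],[0,0,1]])
    x=cv2.undistortPoints(np.array([[uv]],float),K,p["distortion"])[0,0]
    M=p["camera_from_world"];R=M[:3,:3];return -R.T@M[:3,3],R.T@np.array([x[0],x[1],1])
def plane(n,uv,z):
    o,d=ray(n,uv);return (o+d*(z-o[2])/d[2]).round(1)
def proj(n,P):
    p=bot.camera_params(n);f=192/np.tan(np.radians(p["fovy"]/2))
    K=np.array([[f,0,p["cx"]],[0,f,p["cy"]],[0,0,1]]);M=p["camera_from_world"]
    return cv2.projectPoints(np.array([P],float),cv2.Rodrigues(M[:3,:3])[0],M[:3,3],K,p["distortion"])[0][0,0].round(1)
E
python3 - <<'E'
from h import *
for nm,n,uv,z in [("cap","top",(326.3,179.6),148),("cap","scene",(195.9,204.1),148),("collar","top",(324,184),98),("collar","scene",(197,221),98),
 ("scriber collar","top",(346.2,190.2),98),("nut top","top",(376.5,194),152),("scr top","top",(352,186.4),152),
 ("bush","top",(173.4,190),68),("bush","scene",(309.6,182.4),68)]: print(nm,n,plane(n,uv,z))
E
```

```text
cap top [ 557.7 -148.4  148. ]
cap scene [ 563.  -150.4  148. ]
collar top [ 556.5 -152.5   98. ]
collar scene [ 564.7 -152.4   98. ]
scriber collar top [ 541.2 -211.5   98. ]
nut top top [ 523.2 -274.3  152. ]
scr top top [ 541.1 -212.4  152. ]
bush top [535.7 249.5  68. ]
bush scene [536.5 249.8  68. ]
```

The punch is at about (559,-150), the rack yaw is about -0.28 rad, and the bush is at about (536,250). I'll move above the punch, with the jaws closing across the rack.

```bash

python3 -m pendant '[[[0.55,-1,0.2],[0,0,-0.7],1],[[0.55,-1,0.2],[0,0,-0.7],1],[[0.55,-1,0],[0,0,-0.7],1],[[0.55,-1,0],[0,0,-0.7],1],[[0.55,-1,0],[0,0,-0.7],1],[[0.55,-1,0],[0,0,-0.7],1],[[0.55,-1,0],[0,0,-0.7],1],[[0.55,-1,0],[0,0,-0.7],1],[[0.55,-1,0],[0,0,-0.7],1],[[0.55,-1,0],[0,0,-0.7],1]]'
python3 -m pendant '[[[0.55,-1,0],[0,0,-0.5],1],[[0.55,-1,0],[0,0,-0.5],1],[[0.55,-1,0],[0,0,-0.5],1],[[0.55,-1,0],[0,0,-0.5],1],[[0.55,-1,0],[0,0,-0.5],1],[[0.55,-1,0],[0,0,-0.5],1],[[0.55,-1,0],[0,0,-0.5],1],[[0.55,-1,0],[0,0,-0.5],1],[[0.55,-1,0],[0,0,-0.5],1],[[0.55,-0.8,0],[0,0,-0.5],1]]'
```

```text
time: 0.93
tool_pos: [375.9, 179.3, 225.2]
tcp_rot: [-3.141, -0.0, 1.885]
contact_force: [0.8, 0.4, 0.8]
grip_width: 91.5
finger_force: 0.0
time: 1.77
tool_pos: [540.9, -115.4, 224.8]
tcp_rot: [-3.141, 0.0, 1.285]
contact_force: [0.9, -0.4, 0.5]
grip_width: 91.9
finger_force: 0.0
```

```bash

python3 -m pendant '[[[0.2,-0.4,-0.3],[0,0,0],1],[[0.2,-0.4,-0.3],[0,0,0],1],[[0.2,-0.38,-0.3],[0,0,0],1],[[0,0,-0.3],[0,0,0],1],[[0,0,-0.3],[0,0,0],1],[[0,0,-0.1],[0,0,0],1],[[0,0,0],[0,0,0],1],[[0,0,0],[0,0,0],1],[[0,0,0],[0,0,0],1],[[0,0,0],[0,0,0],1]]'
python3 - <<'E'
from h import *
s=bot.capture("scene");t=bot.capture("top");p=bot.get_obs()["tool_pos"];print(p)
for n in("scene","top"): print(n,"tcp",proj(n,p),"punch cap",proj(n,[559.5,-150.5,148]))
c=lambda i,x,y:cv2.resize(i[y:y+75,x:x+100],(400,300),interpolation=cv2.INTER_CUBIC)
cv2.imwrite("pics/c2.png",np.hstack([c(s,145,160),c(t,280,140)]))
E
```

```text
time: 2.6
tool_pos: [558.9, -148.2, 178.1]
tcp_rot: [3.14, 0.0, 1.289]
contact_force: [-0.6, -0.7, -0.6]
grip_width: 91.9
finger_force: 0.0
[ 558.80954397 -148.35369728  177.92043384]
scene tcp [194.9 192.9] punch cap [195.2 203.5]
top tcp [328.7 176.6] punch cap [327.1 178.9]
```

View pics/c2.png

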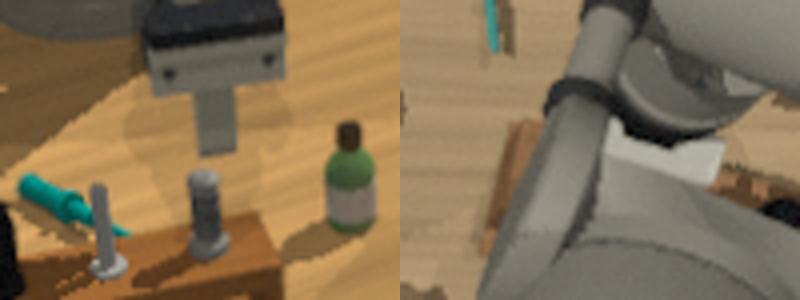

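The near finger is at crop (217,155), straight above the cap at crop (203,178). The alignment looks right, so I'll descend.

```bash

python3 -m pendant '[[[0.02,-0.05,-0.3],[0,0,0],1],[[0,0,-0.3],[0,0,0],1],[[0,0,-0.3],[0,0,0],1],[[0,0,-0.3],[0,0,0],1],[[0,0,-0.3],[0,0,0],1],[[0,0,-0.3],[0,0,0],1],[[0,0,-0.2],[0,0,0],1],[[0,0,0],[0,0,0],1],[[0,0,0],[0,0,0],1],[[0,0,0],[0,0,0],1]]'
```

```text
time: 3.53
tool_pos: [559.5, -150.1, 117.7]
tcp_rot: [3.141, 0.0, 1.289]
contact_force: [-0.5, 0.0, -0.1]
grip_width: 91.8
finger_force: 0.0
```

```bash

python3 -m pendant '[[[0,0,0],[0,0,0],0.5],[[0,0,0],[0,0,0],0],[[0,0,0],[0,0,0],-0.3],[[0,0,0],[0,0,0],-0.45],[[0,0,0],[0,0,0],-0.5],[[0,0,0],[0,0,0],-0.5],[[0,0,0],[0,0,0],-0.5],[[0,0,0],[0,0,0],-0.5],[[0,0,0],[0,0,0],-0.5],[[0,0,0],[0,0,0],-0.5]]'
python3 - <<'E'
from h import *
s=bot.capture("scene");print(bot.get_obs()["contact_force"])
cv2.imwrite("pics/c3.png",cv2.resize(s[180:255,145:245],(640,480),interpolation=cv2.INTER_CUBIC))
E
```

```text
time: 4.37
tool_pos: [559.2, -150.0, 117.3]
tcp_rot: [3.142, 0.0, 1.289]
contact_force: [-0.5, -0.5, -0.4]
grip_width: 30.1
finger_force: 0.0
[-0.47796801 -0.28195714 -1.38959769]
```

View pics/c3.png

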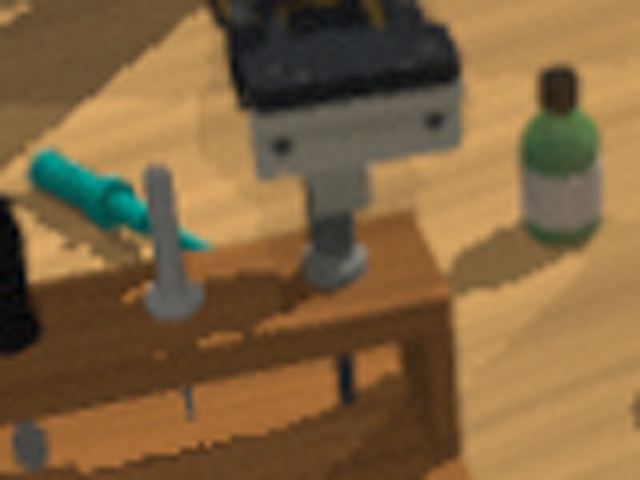

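```bash
python3 - <<'E'
from h import *
T=np.array([559.2,-150,117.3]);ty=np.array([np.cos(-.282),np.sin(-.282),0]);tx=np.array([-ty[1],ty[0],0])
f=lambda P:((proj("scene",P)-[145,180])*6.4).round(0)
for k in (0,15,34): print(k,[f(T+ty*k+tx*w+[0,0,-17]) for w in(-9.5,0,9.5)])
print("collar",f([559.2,-150,98]),f([559.2,-150,90]),"hand",f(T+[0,0,45]))
E
```

```text
0 [array([308., 253.]), array([332., 249.]), array([355., 245.])]
15 [array([315., 275.]), array([339., 270.]), array([362., 266.])]
34 [array([323., 303.]), array([348., 298.]), array([372., 294.])]
collar [332. 253.] [333. 270.] hand [319. 118.]
```

```bash
python3 - <<'E'
from h import *
ty=np.array([np.cos(-.282),np.sin(-.282),0]);tx=np.array([-ty[1],ty[0],0])
T=np.array([559.2,-150,117.3])
f=lambda P:((proj("scene",P)-[145,180])*6.4).round(0)
for K in(30,60,95):print("body c3",K,[f(T+ty*K+tx*w+[0,0,49]) for w in(-37,37)])
T=np.array([558.9,-148.3,178])
g=lambda P:((proj("scene",P)-[145,160])*4).round(0)
for K in(-46,46,65):print("tip c2",K,[g(T+ty*K+tx*w+[0,0,-17]) for w in(-9.5,9.5)])
for K in(30,60,95):print("body c2",K,[g(T+ty*K+tx*w+[0,0,49]) for w in(-37,37)])
E
```

```text
body c3 30 [array([234., 167.]), array([429., 135.])]
body c3 60 [array([247., 212.]), array([447., 178.])]
body c3 95 [array([262., 267.]), array([468., 230.])]
tip c2 -46 [array([174., 120.]), array([204., 115.])]
tip c2 46 [array([200., 198.]), array([232., 192.])]
tip c2 65 [array([206., 216.]), array([238., 210.])]
body c2 30 [array([139.,  96.]), array([265.,  77.])]
body c2 60 [array([146., 122.]), array([276., 102.])]
body c2 95 [array([156., 155.]), array([290., 133.])]
```

```bash
python3 - <<'E'
from h import *
a=2.7288-np.pi/2;ty=np.array([np.cos(a),np.sin(a),0])
T=np.array([210.4,480.6,212.7])
for K in(-65,-46,46,65):print("start tip",K,[proj("scene",T+ty*K+[0,0,dz]) for dz in(-17,17,49)])
i=cv2.imread("pics/scene0.png")
import numpy as np
cv2.imwrite("pics/c4.png",np.hstack([cv2.resize(i[30:120,260:350],(400,400),interpolation=cv2.INTER_CUBIC),cv2.resize(cv2.imread("pics/c3.png")[100:340,220:460],(400,400))]))
E
```

```text
start tip -65 [array([286. , 102.1]), array([286.3,  93.4]), array([286.7,  85.2])]
start tip -46 [array([290.8, 101.8]), array([291.2,  93.2]), array([291.6,  85. ])]
start tip 46 [array([313.7, 100.8]), array([314.4,  92.3]), array([315. ,  84.2])]
start tip 65 [array([318.4, 100.6]), array([319.1,  92.1]), array([319.8,  84. ])]
```

View pics/c4.png

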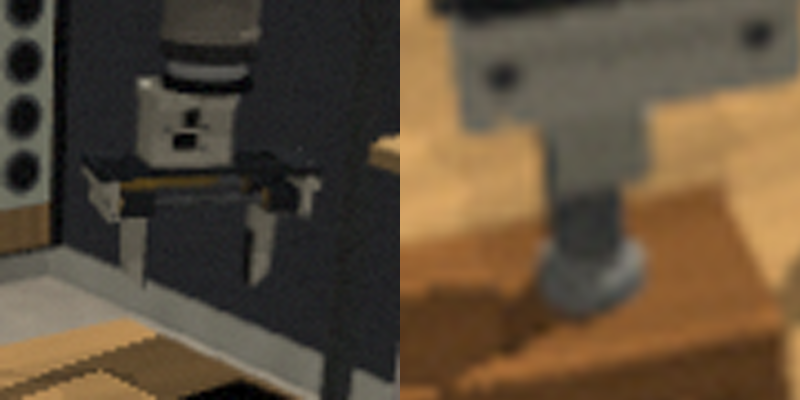

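The fingertips appear about 28-30 mm higher than the reported TCP implies: in the start crop they are at (291,94) against a predicted 101.5, and c3 shows the same. Laterally they line up. I'll go 21 mm lower and check again before gripping.

```bash

python3 -m pendant '[[[0,0,-0.1],[0,0,0],-0.35],[[0,0,-0.1],[0,0,0],-0.35],[[0,0,-0.1],[0,0,0],-0.35],[[0,0,-0.1],[0,0,0],-0.35],[[0,0,-0.1],[0,0,0],-0.35],[[0,0,-0.1],[0,0,0],-0.35],[[0,0,-0.1],[0,0,0],-0.35],[[0,0,0],[0,0,0],-0.35],[[0,0,0],[0,0,0],-0.35],[[0,0,0],[0,0,0],-0.35]]'
python3 - <<'E'
from h import *
s=bot.capture("scene")
cv2.imwrite("pics/c5.png",cv2.resize(s[180:255,145:245],(640,480),interpolation=cv2.INTER_CUBIC))
E
```

```text
time: 5.25
tool_pos: [559.3, -150.0, 96.4]
tcp_rot: [3.141, 0.0, 1.289]
contact_force: [0.1, 0.7, 0.2]
grip_width: 29.8
finger_force: 0.0
```

View pics/c5.png

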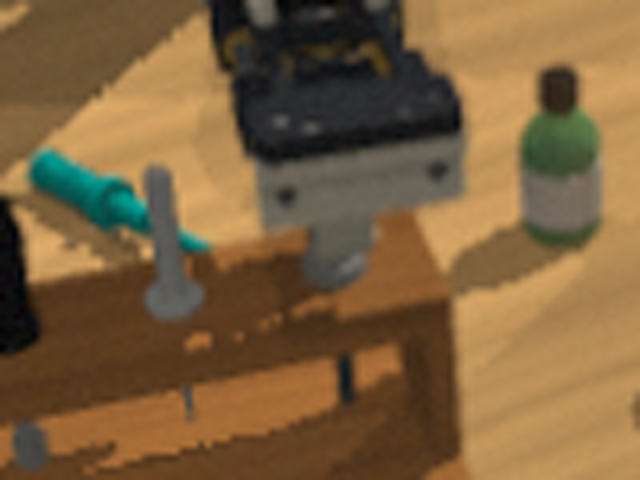

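The fingertips at crop y≈257 are now just above the collar at (335,268), and there is no contact. I'll go 3 mm lower and close the jaws.

```bash

python3 -m pendant '[[[0,0,-0.05],[0,0,0],-0.4],[[0,0,-0.05],[0,0,0],-0.45],[[0,0,0],[0,0,0],-0.5],[[0,0,0],[0,0,0],-0.55],[[0,0,0],[0,0,0],-0.58],[[0,0,0],[0,0,0],-0.6],[[0,0,0],[0,0,0],-0.62],[[0,0,0],[0,0,0],-0.65],[[0,0,0],[0,0,0],-0.7],[[0,0,0],[0,0,0],-0.8]]'
python3 -m pendant '[[[0,0,0],[0,0,0],-1],[[0,0,0],[0,0,0],-1],[[0,0,0],[0,0,0],-1],[[0,0,0],[0,0,0],-1],[[0,0,0],[0,0,0],-1],[[0,0,0],[0,0,0],-1],[[0,0,0],[0,0,0],-1],[[0,0,0],[0,0,0],-1],[[0,0,0],[0,0,0],-1],[[0,0,0],[0,0,0],-1]]'
```

```text
time: 6.13
tool_pos: [559.0, -149.9, 93.3]
tcp_rot: [-3.141, -0.0, 1.289]
contact_force: [-1.4, 0.3, -0.2]
grip_width: 18.6
finger_force: 30.0
time: 6.97
tool_pos: [559.2, -150.0, 93.3]
tcp_rot: [3.141, 0.0, 1.289]
contact_force: [0.1, -0.0, -1.2]
grip_width: 19.0
finger_force: 30.0
```

Gripped. Now lift it out.

```bash

python3 -m pendant '[[[0,0,0.1],[0,0,0],-1],[[0,0,0.2],[0,0,0],-1],[[0,0,0.3],[0,0,0],-1],[[0,0,0.5],[0,0,0],-1],[[0,0,0.6],[0,0,0],-1],[[0,0,0.7],[0,0,0],-1],[[0,0,0.8],[0,0,0],-1],[[0,0,0.8],[0,0,0],-1],[[0,0,0.6],[0,0,0],-1],[[0,0,0.1],[0,0,0],-1]]'
python3 -m pendant '[[[-0.05,0.5,0],[0,0,0],-1],[[-0.05,1,0],[0,0,0],-1],[[-0.05,1,0],[0,0,0],-1],[[-0.06,1,0],[0,0,0],-1],[[-0.06,1,0],[0,0,0],-1],[[-0.06,1,0],[0,0,0],-1],[[-0.06,1,0],[0,0,0],-1],[[-0.06,1,0],[0,0,0],-1],[[-0.06,1,0],[0,0,0],-1],[[-0.06,1,0],[0,0,0],-1]]'
python3 -m pendant '[[[-0.06,1,0],[0,0,0],-1],[[-0.06,1,0],[0,0,0],-1],[[-0.06,0.9,0],[0,0,0],-1],[[0,0.5,0],[0,0,0],-1],[[0,0.3,0],[0,0,0],-1],[[0,0,0],[0,0,0],-1],[[0,0,0],[0,0,0],-1],[[0,0,0],[0,0,0],-1],[[0,0,0],[0,0,0],-1],[[0,0,0],[0,0,0],-1]]'
```

```text
time: 7.8
tool_pos: [560.9, -150.6, 239.2]
tcp_rot: [3.133, 0.001, 1.289]
contact_force: [0.3, -0.1, -0.9]
grip_width: 18.6
finger_force: 30.0
time: 8.63
tool_pos: [540.6, 137.2, 233.0]
tcp_rot: [-3.139, 0.001, 1.289]
contact_force: [0.2, -0.0, -2.0]
grip_width: 18.8
finger_force: 30.0
time: 9.47
tool_pos: [537.0, 244.8, 234.4]
tcp_rot: [3.141, 0.0, 1.287]
contact_force: [0.1, 0.2, -1.9]
grip_width: 18.6
finger_force: 30.0
```

```bash

python3 -m pendant '[[[-0.03,0.16,-0.3],[0,0,0],-1],[[0,0,-0.4],[0,0,0],-1],[[0,0,-0.5],[0,0,0],-1],[[0,0,-0.5],[0,0,0],-1],[[0,0,-0.4],[0,0,0],-1],[[0,0,-0.3],[0,0,0],-1],[[0,0,-0.2],[0,0,0],-1],[[0,0,0],[0,0,0],-1],[[0,0,0],[0,0,0],-1],[[0,0,0],[0,0,0],-1]]'
python3 - <<'E'
from h import *
s=bot.capture("scene");t=bot.capture("top");p=bot.get_obs()["tool_pos"];print(p)
P=np.array([p[0],p[1],p[2]-73.3])
print("tip pred crop",(proj("scene",P)-[270,150])*8,"bush",(proj("scene",[536.1,249.7,68])-[270,150])*8)
cv2.imwrite("pics/c6.png",np.hstack([cv2.resize(s[140:215,275:325],(400,600),interpolation=cv2.INTER_CUBIC),cv2.resize(t[150:225,150:200],(400,600),interpolation=cv2.INTER_CUBIC)]))
for q in([536.1,249.7,68],P): print((proj("scene",q)-[275,140])*8,(proj("top",q)-[150,150])*8+[400,0])
E
```

```text
time: 10.3
tool_pos: [536.3, 251.0, 157.1]
tcp_rot: [3.14, -0.001, 1.289]
contact_force: [0.4, 0.8, -1.2]
grip_width: 18.5
finger_force: 30.0
[536.27201631 251.00036357 157.19673997]
tip pred crop [321.6 223.2] bush [316.  258.4]
[276.  338.4] [586.4 318.4]
[281.6 303.2] [574.4 309.6]
```

View pics/c6.png

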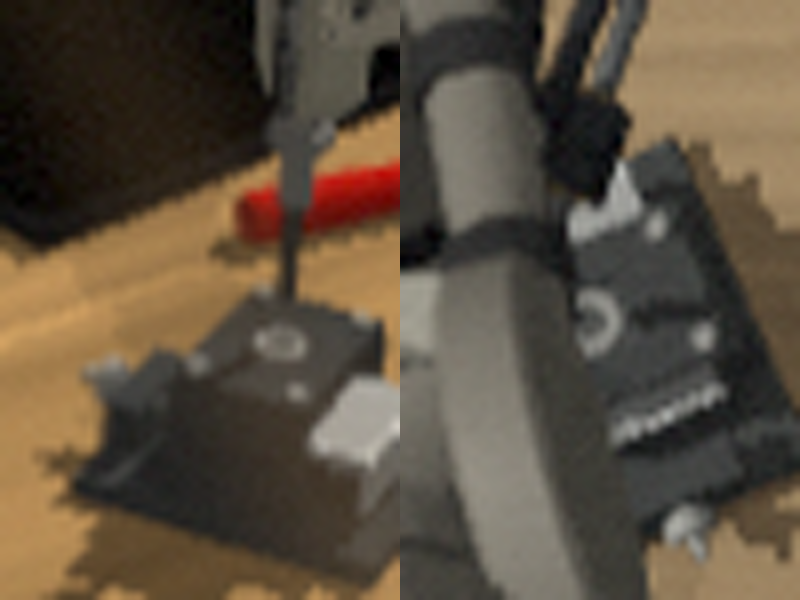

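The tip is at crop (288,303) and the bush mouth at (281,342). Relative to the bush, the tip is about 2.4 mm too far in +y. I'll correct that, go to just above the mouth and look again.

```bash

python3 -m pendant '[[[0,-0.04,-0.1],[0,0,0],-1],[[0,-0.04,-0.1],[0,0,0],-1],[[0,0,-0.1],[0,0,0],-1],[[0,0,-0.05],[0,0,0],-1],[[0,0,0],[0,0,0],-1],[[0,0,0],[0,0,0],-1],[[0,0,0],[0,0,0],-1],[[0,0,0],[0,0,0],-1],[[0,0,0],[0,0,0],-1],[[0,0,0],[0,0,0],-1]]'
python3 - <<'E'
from h import *
s=bot.capture("scene");p=bot.get_obs()["tool_pos"];print(p)
cv2.imwrite("pics/c7.png",cv2.resize(s[155:200,290:335],(720,720),interpolation=cv2.INTER_CUBIC)[60:660])
for q in([536.1,249.7,68],[536.1,249.7,p[2]-73.3],p-[0,0,73.3]): print((proj("scene",q)+.5-[290,155])*16-[0,60])
E
```

```text
time: 11.23
tool_pos: [535.9, 248.4, 145.9]
tcp_rot: [3.141, -0.0, 1.289]
contact_force: [-0.3, -0.1, -2.0]
grip_width: 18.7
finger_force: 30.0
[535.84243121 248.45628892 145.91272992]
[320.  384.8]
[321.6 365.6]
[315.2 367.2]
```

View pics/c7.png

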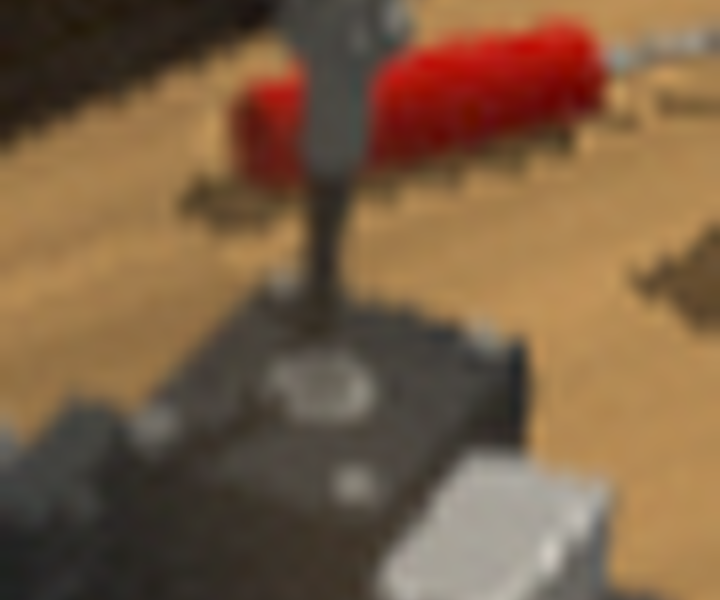

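The tip at about (320,350) is aligned in image x with the bush at (322,387). I'll descend gently and feel for contact.

```bash

python3 -m pendant '[[[0,0.01,-0.05],[0,0,0],-1],[[0,0,-0.05],[0,0,0],-1],[[0,0,-0.05],[0,0,0],-1],[[0,0,-0.05],[0,0,0],-1],[[0,0,0],[0,0,0],-1],[[0,0,0],[0,0,0],-1],[[0,0,0],[0,0,0],-1],[[0,0,0],[0,0,0],-1],[[0,0,0],[0,0,0],-1],[[0,0,0],[0,0,0],-1]]'
python3 -c "
from plant import bot
o=bot.get_obs();print(o['contact_force'],o['moment'])"
```

```text
time: 12.12
tool_pos: [535.8, 248.7, 139.9]
tcp_rot: [3.141, -0.0, 1.289]
contact_force: [-1.5, -0.6, -1.4]
grip_width: 18.6
finger_force: 30.0
[-1.49715946 -0.62316453 -1.40892948] [-0.10467904  0.07559691  0.0003637 ]
```

```bash

python3 -m pendant '[[[0,0,-0.05],[0,0,0],-1],[[0,0,-0.05],[0,0,0],-1],[[0,0,0],[0,0,0],-1],[[0,0,0],[0,0,0],-1],[[0,0,0],[0,0,0],-1],[[0,0,0],[0,0,0],-1],[[0,0,0],[0,0,0],-1],[[0,0,0],[0,0,0],-1],[[0,0,0],[0,0,0],-1],[[0,0,0],[0,0,0],-1]]'
python3 -c "
from plant import bot
import numpy as np
o=bot.get_obs();print(o['contact_force'],o['moment'])
bot.capture('top')
o=bot.get_obs();print(o['contact_force'],o['moment'])"
```

```text
time: 12.95
tool_pos: [535.8, 248.7, 136.9]
tcp_rot: [3.141, 0.0, 1.289]
contact_force: [-0.8, -0.3, -2.0]
grip_width: 18.7
finger_force: 30.0
[-0.7810739  -0.2895532  -2.04382199] [-0.14404042  0.07370885 -0.01111918]
[ 0.0681012   0.72163344 -1.17699512] [-0.10859251  0.0212571   0.02399763]
```

```bash

python3 -m pendant '[[[0,0,-0.05],[0,0,0],-1],[[0,0,-0.05],[0,0,0],-1],[[0,0,-0.03],[0,0,0],-1],[[0,0,0],[0,0,0],-1],[[0,0,0],[0,0,0],-1],[[0,0,0],[0,0,0],-1],[[0,0,0],[0,0,0],-1],[[0,0,0],[0,0,0],-1],[[0,0,0],[0,0,0],-1],[[0,0,0],[0,0,0],-1]]'
python3 -m pendant '[[[0,0,-0.04],[0,0,0],-1],[[0,0,-0.04],[0,0,0],-1],[[0,0,0],[0,0,0],-1],[[0,0,0],[0,0,0],-1],[[0,0,0],[0,0,0],-1],[[0,0,0],[0,0,0],-1],[[0,0,0],[0,0,0],-1],[[0,0,0],[0,0,0],-1],[[0,0,0],[0,0,0],-1],[[0,0,0],[0,0,0],-1]]'
```

```text
time: 13.83
tool_pos: [535.8, 248.7, 133.0]
tcp_rot: [3.141, 0.0, 1.289]
contact_force: [-1.1, 0.9, -2.5]
grip_width: 18.5
finger_force: 30.0
time: 14.67
tool_pos: [535.8, 248.7, 130.6]
tcp_rot: [3.141, 0.0, 1.289]
contact_force: [0.9, 0.8, -2.0]
grip_width: 18.5
finger_force: 30.0
```

```bash

python3 -m pendant '[[[0,0,-0.04],[0,0,0],-1],[[0,0,-0.04],[0,0,0],-1],[[0,0,0],[0,0,0],-1],[[0,0,0],[0,0,0],-1],[[0,0,0],[0,0,0],-1],[[0,0,0],[0,0,0],-1],[[0,0,0],[0,0,0],-1],[[0,0,0],[0,0,0],-1],[[0,0,0],[0,0,0],-1],[[0,0,0],[0,0,0],-1]]'
python3 -c "
from plant import bot
bot.capture('top');print(bot.get_obs()['contact_force'])"
```

```text
time: 15.5
tool_pos: [535.8, 248.7, 128.2]
tcp_rot: [3.141, -0.0, 1.289]
contact_force: [0.2, 0.1, -1.4]
grip_width: 18.4
finger_force: 30.0
[ 0.90900293  0.90354443 -1.73830241]
```

```bash

python3 -m pendant '[[[0,0,-0.04],[0,0,0],-1],[[0,0,-0.04],[0,0,0],-1],[[0,0,0],[0,0,0],-1],[[0,0,0],[0,0,0],-1],[[0,0,0],[0,0,0],-1],[[0,0,0],[0,0,0],-1],[[0,0,0],[0,0,0],-1],[[0,0,0],[0,0,0],-1],[[0,0,0],[0,0,0],-1],[[0,0,0],[0,0,0],-1]]'
python3 -c "
from plant import bot
bot.capture('top');print(bot.get_obs()['contact_force'])"
```

```text
time: 16.38
tool_pos: [535.8, 248.7, 125.7]
tcp_rot: [3.142, -0.0, 1.289]
contact_force: [1.4, 0.1, -2.2]
grip_width: 18.9
finger_force: 30.0
[ 0.62101915  0.19150042 -2.84204731]
```

```bash

python3 -m pendant '[[[0,0,-0.04],[0,0,0],-1],[[0,0,-0.04],[0,0,0],-1],[[0,0,0],[0,0,0],-1],[[0,0,0],[0,0,0],-1],[[0,0,0],[0,0,0],-1],[[0,0,0],[0,0,0],-1],[[0,0,0],[0,0,0],-1],[[0,0,0],[0,0,0],-1],[[0,0,0],[0,0,0],-1],[[0,0,0],[0,0,0],-1]]'
python3 -c "
from plant import bot
bot.capture('top');print(bot.get_obs()['contact_force'])"
```

```text
time: 17.27
tool_pos: [535.8, 248.7, 123.3]
tcp_rot: [3.141, 0.0, 1.289]
contact_force: [-0.4, -0.1, -2.0]
grip_width: 18.9
finger_force: 30.0
[ 0.74821233  0.04306548 -1.83765003]
```

```bash

python3 -m pendant '[[[0,0,-0.04],[0,0,0],-1],[[0,0,-0.04],[0,0,0],-1],[[0,0,0],[0,0,0],-1],[[0,0,0],[0,0,0],-1],[[0,0,0],[0,0,0],-1],[[0,0,0],[0,0,0],-1],[[0,0,0],[0,0,0],-1],[[0,0,0],[0,0,0],-1],[[0,0,0],[0,0,0],-1],[[0,0,0],[0,0,0],-1]]'
python3 -c "
from plant import bot
bot.capture('top');print(bot.get_obs()['contact_force'])"
```

```text
time: 18.15
tool_pos: [535.8, 248.7, 121.0]
tcp_rot: [3.142, 0.0, 1.289]
contact_force: [0.8, 0.2, -3.1]
grip_width: 19.1
finger_force: 30.0
[ 0.77139674 -0.37603424 -2.173798  ]
```

```bash

python3 -m pendant '[[[0,0,-0.04],[0,0,0],-1],[[0,0,-0.04],[0,0,0],-1],[[0,0,0],[0,0,0],-1],[[0,0,0],[0,0,0],-1],[[0,0,0],[0,0,0],-1],[[0,0,0],[0,0,0],-1],[[0,0,0],[0,0,0],-1],[[0,0,0],[0,0,0],-1],[[0,0,0],[0,0,0],-1],[[0,0,0],[0,0,0],-1]]'
python3 -c "
from plant import bot
bot.capture('top');print(bot.get_obs()['contact_force'])"
```

```text
time: 19.03
tool_pos: [535.8, 248.7, 118.5]
tcp_rot: [3.142, 0.0, 1.289]
contact_force: [0.8, 0.1, -1.7]
grip_width: 18.6
finger_force: 30.0
[ 0.27956805 -0.17309862 -2.82299554]
```

```bash

python3 -m pendant '[[[0,0,-0.04],[0,0,0],-1],[[0,0,-0.04],[0,0,0],-1],[[0,0,0],[0,0,0],-1],[[0,0,0],[0,0,0],-1],[[0,0,0],[0,0,0],-1],[[0,0,0],[0,0,0],-1],[[0,0,0],[0,0,0],-1],[[0,0,0],[0,0,0],-1],[[0,0,0],[0,0,0],-1],[[0,0,0],[0,0,0],-1]]'
python3 -c "
from plant import bot
bot.capture('top');print(bot.get_obs()['contact_force'])"
```

```text
time: 19.92
tool_pos: [535.8, 248.7, 116.2]
tcp_rot: [3.141, -0.0, 1.289]
contact_force: [0.3, -0.2, 1.6]
grip_width: 18.6
finger_force: 30.0
[ 0.22433367 -0.059953    1.18797842]
```

Contact at about z 118. The trip is expected near 111.5, so I'll use small steps from here.

```bash

python3 -m pendant '[[[0,0,-0.04],[0,0,0],-1],[[0,0,-0.04],[0,0,0],-1],[[0,0,0],[0,0,0],-1],[[0,0,0],[0,0,0],-1],[[0,0,0],[0,0,0],-1],[[0,0,0],[0,0,0],-1],[[0,0,0],[0,0,0],-1],[[0,0,0],[0,0,0],-1],[[0,0,0],[0,0,0],-1],[[0,0,0],[0,0,0],-1]]'
python3 -m pendant '[[[0,0,-0.03],[0,0,0],-1],[[0,0,0],[0,0,0],-1],[[0,0,0],[0,0,0],-1],[[0,0,0],[0,0,0],-1],[[0,0,0],[0,0,0],-1],[[0,0,0],[0,0,0],-1],[[0,0,0],[0,0,0],-1],[[0,0,0],[0,0,0],-1],[[0,0,0],[0,0,0],-1],[[0,0,0],[0,0,0],-1]]'
```

```text
time: 20.8
tool_pos: [535.8, 248.7, 113.8]
tcp_rot: [3.141, -0.0, 1.289]
contact_force: [0.7, 0.3, 2.1]
grip_width: 18.4
finger_force: 30.0
time: 21.63
tool_pos: [535.9, 248.8, 113.0]
tcp_rot: [3.141, -0.0, 1.289]
contact_force: [-1.4, -0.2, 5.9]
grip_width: 18.7
finger_force: 30.0
```

```bash

python3 -m pendant '[[[0,0,-0.03],[0,0,0],-1],[[0,0,0],[0,0,0],-1],[[0,0,0],[0,0,0],-1],[[0,0,0],[0,0,0],-1],[[0,0,0],[0,0,0],-1],[[0,0,0],[0,0,0],-1],[[0,0,0],[0,0,0],-1],[[0,0,0],[0,0,0],-1],[[0,0,0],[0,0,0],-1],[[0,0,0],[0,0,0],-1]]'
```

```text
time: 22.47
tool_pos: [536.2, 248.9, 112.6]
tcp_rot: [3.141, -0.001, 1.289]
contact_force: [0.3, 0.2, 6.7]
grip_width: 18.8
finger_force: 30.0
```

```bash

python3 -m pendant '[[[0,0,-0.03],[0,0,0],-1],[[0,0,0],[0,0,0],-1],[[0,0,0],[0,0,0],-1],[[0,0,0],[0,0,0],-1],[[0,0,0],[0,0,0],-1],[[0,0,0],[0,0,0],-1],[[0,0,0],[0,0,0],-1],[[0,0,0],[0,0,0],-1],[[0,0,0],[0,0,0],-1],[[0,0,0],[0,0,0],-1]]'
```

```text
time: 23.3
tool_pos: [536.3, 248.9, 111.9]
tcp_rot: [3.14, -0.001, 1.289]
contact_force: [-0.0, -0.2, 9.4]
grip_width: 18.4
finger_force: 30.0
```

```bash

python3 -m pendant '[[[0,0,-0.02],[0,0,0],-1],[[0,0,0],[0,0,0],-1],[[0,0,0],[0,0,0],-1],[[0,0,0],[0,0,0],-1],[[0,0,0],[0,0,0],-1],[[0,0,0],[0,0,0],-1],[[0,0,0],[0,0,0],-1],[[0,0,0],[0,0,0],-1],[[0,0,0],[0,0,0],-1],[[0,0,0],[0,0,0],-1]]'
```

```text
time: 24.13
tool_pos: [536.4, 248.9, 111.4]
tcp_rot: [3.14, -0.001, 1.289]
contact_force: [-0.7, -0.0, 9.2]
grip_width: 18.5
finger_force: 30.0
```

```bash

python3 -m pendant '[[[0,0,-0.03],[0,0,0],-1],[[0,0,0],[0,0,0],-1],[[0,0,0],[0,0,0],-1],[[0,0,0],[0,0,0],-1],[[0,0,0],[0,0,0],-1],[[0,0,0],[0,0,0],-1],[[0,0,0],[0,0,0],-1],[[0,0,0],[0,0,0],-1],[[0,0,0],[0,0,0],-1],[[0,0,0],[0,0,0],-1]]'
```

```text
time: 24.97
tool_pos: [536.4, 249.0, 110.7]
tcp_rot: [3.14, -0.001, 1.289]
contact_force: [0.2, 0.4, 10.0]
grip_width: 18.5
finger_force: 30.0
```

```bash

python3 -m pendant '[[[0,0,-0.03],[0,0,0],-1],[[0,0,0],[0,0,0],-1],[[0,0,0],[0,0,0],-1],[[0,0,0],[0,0,0],-1],[[0,0,0],[0,0,0],-1],[[0,0,0],[0,0,0],-1],[[0,0,0],[0,0,0],-1],[[0,0,0],[0,0,0],-1],[[0,0,0],[0,0,0],-1],[[0,0,0],[0,0,0],-1]]'
```

```text
time: 25.8
tool_pos: [536.2, 248.9, 109.3]
tcp_rot: [3.14, -0.001, 1.289]
contact_force: [-0.1, 0.4, 7.1]
grip_width: 18.7
finger_force: 30.0
```

```bash

python3 -m pendant '[[[0,0,-0.03],[0,0,0],-1],[[0,0,0],[0,0,0],-1],[[0,0,0],[0,0,0],-1],[[0,0,0],[0,0,0],-1],[[0,0,0],[0,0,0],-1],[[0,0,0],[0,0,0],-1],[[0,0,0],[0,0,0],-1],[[0,0,0],[0,0,0],-1],[[0,0,0],[0,0,0],-1],[[0,0,0],[0,0,0],-1]]'
python3 -c "
from plant import bot
for i in range(3): bot.capture('top');print(bot.get_obs()['contact_force'])"
```

```text
time: 26.63
tool_pos: [535.8, 248.7, 107.7]
tcp_rot: [-3.142, 0.0, 1.289]
contact_force: [1.2, -0.3, 3.0]
grip_width: 18.9
finger_force: 30.0
[0.23811229 0.49816677 3.32272139]
[-0.6790294   0.69852639  2.32124386]
[0.6414937  0.15846635 3.22670419]
```

```bash

python3 -m pendant '[[[0,0,-0.01],[0,0,0],-1],[[0,0,0],[0,0,0],-1],[[0,0,0],[0,0,0],-1],[[0,0,0],[0,0,0],-1],[[0,0,0],[0,0,0],-1],[[0,0,0],[0,0,0],-1],[[0,0,0],[0,0,0],-1],[[0,0,0],[0,0,0],-1],[[0,0,0],[0,0,0],-1],[[0,0,0],[0,0,0],-1]]'
python3 -c "
from plant import bot
for i in range(3): bot.capture('top');print(bot.get_obs()['contact_force'],bot.get_obs()['tool_pos'])"
```

```text
time: 27.62
tool_pos: [535.8, 248.7, 107.4]
tcp_rot: [3.142, 0.0, 1.289]
contact_force: [0.0, 0.1, 3.2]
grip_width: 19.0
finger_force: 30.0
[ 0.34544249 -0.36232448  1.74325539] [535.82457535 248.71457235 107.44883898]
[-0.24917847 -0.0555936   3.08704902] [535.80816821 248.72889666 107.4376278 ]
[ 0.90474474 -1.209585    2.43467701] [535.7836601  248.71043181 107.39775018]
```

Tripped: the force collapsed to about 4.7 N and stays there. Lift out and return.

```bash

python3 -m pendant '[[[0,0,0.1],[0,0,0],-1],[[0,0,0.2],[0,0,0],-1],[[0,0,0.3],[0,0,0],-1],[[0,0,0.4],[0,0,0],-1],[[0,0,0.5],[0,0,0],-1],[[0,0,0.6],[0,0,0],-1],[[0,0,0.7],[0,0,0],-1],[[0,0,0.7],[0,0,0],-1],[[0,0,0.7],[0,0,0],-1],[[0,0,0.1],[0,0,0],-1]]'
python3 -m pendant '[[[0.05,-0.5,0],[0,0,0],-1],[[0.05,-1,0],[0,0,0],-1],[[0.05,-1,0],[0,0,0],-1],[[0.06,-1,0],[0,0,0],-1],[[0.06,-1,0],[0,0,0],-1],[[0.06,-1,0],[0,0,0],-1],[[0.06,-1,0],[0,0,0],-1],[[0.06,-1,0],[0,0,0],-1],[[0.06,-1,0],[0,0,0],-1],[[0.06,-1,0],[0,0,0],-1]]'
python3 -m pendant '[[[0.06,-1,0],[0,0,0],-1],[[0.06,-1,0],[0,0,0],-1],[[0.06,-0.9,0],[0,0,0],-1],[[0,-0.5,0],[0,0,0],-1],[[0,-0.2,0],[0,0,0],-1],[[0,0,0],[0,0,0],-1],[[0,0,0],[0,0,0],-1],[[0,0,0],[0,0,0],-1],[[0,0,0],[0,0,0],-1],[[0,0,0],[0,0,0],-1]]'
```

```text
time: 28.6
tool_pos: [537.0, 249.2, 240.7]
tcp_rot: [3.136, -0.003, 1.289]
contact_force: [0.1, 0.2, -0.5]
grip_width: 18.7
finger_force: 30.0
time: 29.43
tool_pos: [552.1, -37.5, 235.5]
tcp_rot: [-3.14, 0.0, 1.289]
contact_force: [0.9, 0.1, -1.4]
grip_width: 18.6
finger_force: 30.0
time: 30.27
tool_pos: [558.4, -143.0, 236.6]
tcp_rot: [3.141, -0.0, 1.29]
contact_force: [0.4, 0.4, -1.5]
grip_width: 18.5
finger_force: 30.0
```

```bash

python3 -m pendant '[[[0.027,-0.233,-0.1],[0,0,0],-1],[[0,0,-0.2],[0,0,0],-1],[[0,0,-0.2],[0,0,0],-1],[[0,0,-0.2],[0,0,0],-1],[[0,0,-0.2],[0,0,0],-1],[[0,0,-0.2],[0,0,0],-1],[[0,0,0],[0,0,0],-1],[[0,0,0],[0,0,0],-1],[[0,0,0],[0,0,0],-1],[[0,0,0],[0,0,0],-1]]'
python3 - <<'E'
from h import *
s=bot.capture("scene");p=bot.get_obs()["tool_pos"];print(p)
cv2.imwrite("pics/c8.png",cv2.resize(s[170:245,155:235],(640,600),interpolation=cv2.INTER_CUBIC))
f=lambda q:((proj("scene",q)-[155,170])*8).round()
print("hole",f([559.2,-150,90]),"tip",f(p-[0,0,73.3]),"collar",f(p-[0,0,3.3]))
E
```

```text
time: 31.1
tool_pos: [559.3, -151.3, 203.8]
tcp_rot: [3.141, 0.0, 1.289]
contact_force: [-0.5, -0.2, -1.6]
grip_width: 18.6
finger_force: 30.0
[ 559.32657879 -151.3104894   203.8534766 ]
hole [337. 418.] tip [323. 314.] collar [306. 123.]
```

View pics/c8.png

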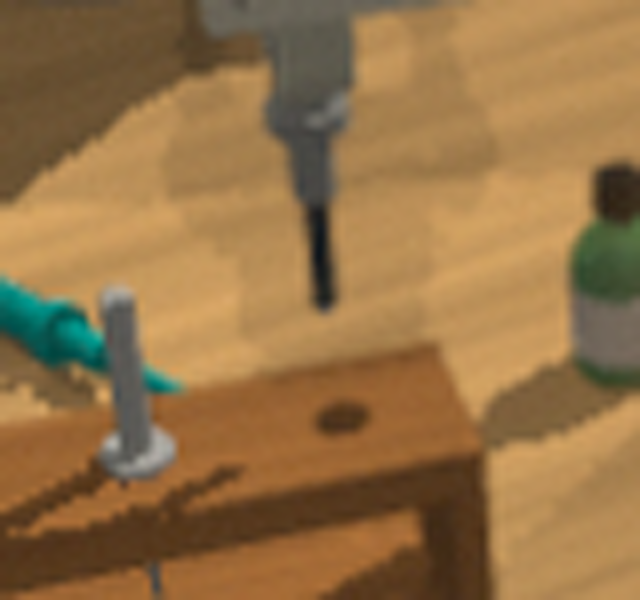

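Tip at (323,308) and hole centre at (342,418). The hole is about 1.5 mm towards +y of the TCP pick position, so I'm aiming for y≈-148.9 and then descending.

```bash

python3 -m pendant '[[[0,0.08,-0.1],[0,0,0],-1],[[0,0,-0.2],[0,0,0],-1],[[0,0,-0.1],[0,0,0],-1],[[0,0,0],[0,0,0],-1],[[0,0,-0.2],[0,0,0],-1],[[0,0,-0.3],[0,0,0],-1],[[0,0,-0.3],[0,0,0],-1],[[0,0,-0.2],[0,0,0],-1],[[0,0,0],[0,0,0],-1],[[0,0,0],[0,0,0],-1]]'
```

```text
time: 31.98
tool_pos: [558.9, -148.8, 160.8]
tcp_rot: [-3.14, -0.0, 1.289]
contact_force: [-0.2, -0.4, -1.5]
grip_width: 18.6
finger_force: 30.0
```

```bash

python3 -m pendant '[[[0.01,0,-0.05],[0,0,0],-1],[[0,0,-0.05],[0,0,0],-1],[[0,0,-0.05],[0,0,0],-1],[[0,0,-0.05],[0,0,0],-1],[[0,0,0],[0,0,0],-1],[[0,0,0],[0,0,0],-1],[[0,0,0],[0,0,0],-1],[[0,0,0],[0,0,0],-1],[[0,0,0],[0,0,0],-1],[[0,0,0],[0,0,0],-1]]'
```

```text
time: 32.82
tool_pos: [559.5, -148.9, 155.5]
tcp_rot: [3.141, 0.0, 1.289]
contact_force: [0.0, 0.9, -2.1]
grip_width: 18.7
finger_force: 30.0
```

```bash

python3 -m pendant '[[[0,0,-0.1],[0,0,0],-1],[[0,0,-0.1],[0,0,0],-1],[[0,0,-0.1],[0,0,0],-1],[[0,0,-0.15],[0,0,0],-1],[[0,0,-0.15],[0,0,0],-1],[[0,0,-0.15],[0,0,0],-1],[[0,0,-0.1],[0,0,0],-1],[[0,0,-0.1],[0,0,0],-1],[[0,0,0],[0,0,0],-1],[[0,0,0],[0,0,0],-1]]'
```

```text
time: 33.65
tool_pos: [559.4, -148.8, 126.8]
tcp_rot: [-3.141, -0.0, 1.289]
contact_force: [-0.4, 0.0, -1.7]
grip_width: 18.9
finger_force: 30.0
```

```bash

python3 -m pendant '[[[0,0,-0.07],[0,0,0],-1],[[0,0,-0.07],[0,0,0],-1],[[0,0,-0.07],[0,0,0],-1],[[0,0,-0.07],[0,0,0],-1],[[0,0,-0.07],[0,0,0],-1],[[0,0,-0.05],[0,0,0],-1],[[0,0,0],[0,0,0],-1],[[0,0,0],[0,0,0],-1],[[0,0,0],[0,0,0],-1],[[0,0,0],[0,0,0],-1]]'
```

```text
time: 34.48
tool_pos: [559.5, -148.9, 115.1]
tcp_rot: [3.141, 0.0, 1.289]
contact_force: [0.1, 0.3, -1.2]
grip_width: 18.5
finger_force: 30.0
```

```bash

python3 -m pendant '[[[0,0,-0.07],[0,0,0],-1],[[0,0,-0.07],[0,0,0],-1],[[0,0,-0.07],[0,0,0],-1],[[0,0,-0.07],[0,0,0],-1],[[0,0,-0.07],[0,0,0],-1],[[0,0,-0.07],[0,0,0],-1],[[0,0,-0.07],[0,0,0],-1],[[0,0,0],[0,0,0],-1],[[0,0,0],[0,0,0],-1],[[0,0,0],[0,0,0],-1]]'
```

```text
time: 35.32
tool_pos: [559.5, -148.9, 100.3]
tcp_rot: [3.141, 0.0, 1.289]
contact_force: [0.5, -0.4, -2.4]
grip_width: 18.6
finger_force: 30.0
```

```bash

python3 -m pendant '[[[0,0,-0.05],[0,0,0],-1],[[0,0,-0.05],[0,0,0],-1],[[0,0,-0.05],[0,0,0],-1],[[0,0,-0.03],[0,0,0],-1],[[0,0,0],[0,0,0],-1],[[0,0,0],[0,0,0],-1],[[0,0,0],[0,0,0],-1],[[0,0,0],[0,0,0],-1],[[0,0,0],[0,0,0],-1],[[0,0,0],[0,0,0],-1]]'
```

```text
time: 36.15
tool_pos: [559.5, -148.9, 94.9]
tcp_rot: [3.141, 0.0, 1.289]
contact_force: [0.4, 0.1, -1.2]
grip_width: 18.5
finger_force: 30.0
```

```bash

python3 -m pendant '[[[0,0,-0.02],[0,0,0],-1],[[0,0,-0.02],[0,0,0],-1],[[0,0,0],[0,0,0],-1],[[0,0,0],[0,0,0],-1],[[0,0,0],[0,0,0],-1],[[0,0,0],[0,0,0],-1],[[0,0,0],[0,0,0],-1],[[0,0,0],[0,0,0],-1],[[0,0,0],[0,0,0],-1],[[0,0,0],[0,0,0],-1]]'
```

```text
time: 36.98
tool_pos: [559.4, -148.9, 93.6]
tcp_rot: [3.141, 0.0, 1.289]
contact_force: [0.5, 0.3, -1.6]
grip_width: 18.5
finger_force: 30.0
```

```bash

python3 -m pendant '[[[0,0,-0.02],[0,0,0],-1],[[0,0,-0.01],[0,0,0],-1],[[0,0,0],[0,0,0],-1],[[0,0,0],[0,0,0],-1],[[0,0,0],[0,0,0],-1],[[0,0,0],[0,0,0],-1],[[0,0,0],[0,0,0],-1],[[0,0,0],[0,0,0],-1],[[0,0,0],[0,0,0],-1],[[0,0,0],[0,0,0],-1]]'
```

```text
time: 37.82
tool_pos: [559.6, -148.9, 93.2]
tcp_rot: [3.141, 0.0, 1.289]
contact_force: [-1.4, 1.0, 6.0]
grip_width: 18.7
finger_force: 30.0
```

Seated: contact at z 93.2, the same height as at pick-up. I'll relieve the load slightly and open.

```bash

python3 -m pendant '[[[0,0,0.02],[0,0,0],-1],[[0,0,0],[0,0,0],-1],[[0,0,0],[0,0,0],-1],[[0,0,0],[0,0,0],-0.55],[[0,0,0],[0,0,0],-0.4],[[0,0,0],[0,0,0],-0.2],[[0,0,0],[0,0,0],0.2],[[0,0,0],[0,0,0],0.6],[[0,0,0],[0,0,0],1],[[0,0,0],[0,0,0],1]]'
python3 -m pendant '[[[0,0,0],[0,0,0],1],[[0,0,0],[0,0,0],1],[[0,0,0],[0,0,0],1],[[0,0,0.2],[0,0,0],1],[[0,0,0.4],[0,0,0],1],[[0,0,0.6],[0,0,0],1],[[0,0,0.7],[0,0,0],1],[[0,0,0.7],[0,0,0],1],[[0,0,0.7],[0,0,0],1],[[0,0,0.7],[0,0,0],1]]'
python3 -m pendant '[[[-0.2,0.5,0.5],[0,0,0],1],[[-0.2,0.8,0.5],[0,0,0],1],[[-0.2,0.8,0],[0,0,0],1],[[-0.2,0.8,0],[0,0,0],1],[[-0.2,0.8,0],[0,0,0],1],[[-0.2,0.8,0],[0,0,0],1],[[0,0.3,0],[0,0,0],1],[[0,0,0],[0,0,0],1],[[0,0,0],[0,0,0],1],[[0,0,0],[0,0,0],1]]'
python3 - <<'E'
from h import *
s=bot.capture("scene");a=cv2.imread("pics/scene0.png")
cv2.imwrite("pics/c9.png",np.hstack([cv2.resize(i[185:285,125:225],(400,400),interpolation=cv2.INTER_CUBIC) for i in(a,s)]))
E
```

```text
time: 38.65
tool_pos: [559.4, -148.9, 93.3]
tcp_rot: [3.141, 0.0, 1.289]
contact_force: [0.4, 0.8, 0.1]
grip_width: 56.1
finger_force: 0.0
time: 39.48
tool_pos: [559.3, -148.8, 215.0]
tcp_rot: [3.141, 0.0, 1.289]
contact_force: [-0.1, -0.3, -0.4]
grip_width: 92.2
finger_force: 0.0
time: 40.32
tool_pos: [523.8, -5.9, 243.4]
tcp_rot: [3.141, 0.0, 1.288]
contact_force: [1.2, -0.8, 1.0]
grip_width: 92.0
finger_force: 0.0
```

View pics/c9.png

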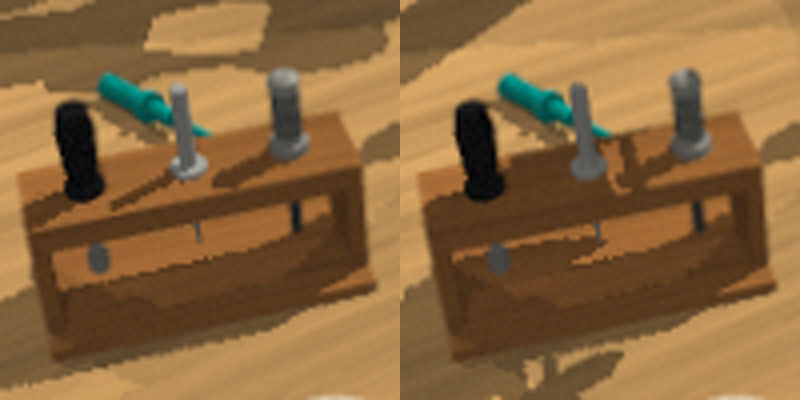

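The punch hangs upright in its original hole at (690,115), matching the first picture at (290,115), and the other rack tools have not moved.

```bash
python3 -c "
from plant import bot
print(bot.close_job())"
```

```text
the job is handed in; nothing more can be done
None
```

The punch was pressed through the bush until it tripped once on the bracket (about 12 N, falling to about 4.7 N), then hung back upright in its own rack hole, and the job was handed in at about 40 s.

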